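# Prop the service chest's lid on its stay

## Robot

A 6-joint arm with a two-finger parallel gripper is mounted at the origin on the work surface. World frame = base frame: x ahead of the robot, y to its left, z up, the work surface at z = 0. Lengths are in mm, angles in rad, forces in N, time in s.
With the tool pointing down it reaches from about 400 to 925 mm from the base axis. Payload 12.5 kg.
Tool frame: the origin (TCP) lies at the centre of the arm's flange, where the gripper is bolted on; the fingertips stand 190 mm ahead of it and the grasp point (between the pads) lies 171 mm ahead of it; z points along the fingers, y is the line along which they close (so a half turn about z gives the same grasp; the last joint's range is limited). The gripper opens to 95 mm and grips with 3 to 60 N. Pads are 20 mm wide; open, the fingers measure 119 mm over their backs; the gripper's body (75 mm by 180 mm) begins 59 mm behind the grasp point.
Start: joints at [-1.375, 0.491, 1.559, -0, 1.092, -0.106], TCP at [185.794, -596.746, 404.761] pointing down, gripper open.
Joint ranges: [-3.1, 3.1], [-0.84, 2.19], [0.05, 2.79], [-1.13, 4.28], [0.06, 2.93], [-2.69, 2.69]. Speed limits (rad/s): [2.22, 2.22, 2.79, 3.14, 3.14, 3.14].

## Interface

Orientations are given as [roll, pitch, yaw] about the fixed x, y, z axes, in that order (R = Rz(yaw) Ry(pitch) Rx(roll)).
In Python, from cell import env, read_camera, search_frame, cut_out gives the robot as it stands. The module is installed in compiled form; this text tells all that it offers.
- The arm moves only by the tool move_arm, never from a script. Its argument "commands" is a list of rows, each a list of 3 entries, a list of its own where there are three numbers: the shift along the world's x, y, z normalised to -1 to 1, where 1 is 0.03 m, then the turn about the world's z normalised to -1 to 1, where 1 is 0.08 rad, then the opening, from -1 (shut) to 1 (fully open), so that 0 is half open. A call has 1 to 20 rows; each row shifts and turns the commanded pose from where the row before left it; what a row does not reach is not made up. A row lasts 1/12 s, in which the tool goes at most 41.7 mm and 7.16 degrees, less where a joint would pass 70% of its speed; a pose out of reach is approached as far as the arm can. A call with a number of a shift or a turn outside -1 to 1 is refused whole. A call with a gripper value outside its range is refused whole. The fingers move at their own pace and stop on an object; the grip force is fixed at half the most. Time passes only in rows, so rows that do not move let the fingers close. It gives the time, the measured TCP pose, the force, the opening and the grip force at its end, in the units of the state.
- env.state(): the state, without advancing time (a new reading comes with each control period).
- read_camera(name): name is "scene" or "top" or "wrist"; returns a dict with "image" (420x560x3 uint8, red, green, blue), "fx", "fy", "cx", "cy" (pixels), "rvec" (rotation vector, rad) and "tvec" (3), from world to camera coordinates, as OpenCV has them. Camera axes: x right, y down, z forward; pixel columns grow to the right and rows downward; lengths in mm; the calibration is good to about 2 mm. A picture is of the moment at which its call begins. There is no depth.
- env.job_done(): hands the job in; it is judged then, once.
Trained networks look in a picture, given as the dict that the camera call returned (one of the last four; its "shot" number tells which), for a name from the list of things; names that differ only in an ending like _2 or _b are one class to them, and where a whole thing is asked for, a point or a joint stands for the part that bears it (a point fixed in the world has none). Each returns a list of dicts, best first, with "confidence" (0 to 1); they miss things now and then, are a little off and sometimes report something else, mostly with a low value. They report only what shows in the picture. A call takes as long as a camera call.
- search_frame(thing, picture): "at" ([column, row] in pixels, amid what is visible of it).
- cut_out(thing, picture): "region" (420x560 bool, what is visible of it) and "at" ([column, row] in pixels, amid what is visible of it).
The state is a dict: "t": time; "joints": joint angles; "qvel": joint speeds; "tau": joint torques, N m; "eef_pos": TCP position; "tcp_rot": TCP orientation; "ft_force": force on the tool from outside, world axes, zero at the start; "moment": the same for the moment, N m; "opening": opening from 0.0 (shut) to 1.0 (fully open); "grip_force": force on a finger pad.
Only numpy, scipy, OpenCV 4.12 (cv2) and the standard library are available. Lean on these libraries where they do the work, as an engineer would, in place of code of your own. Each camera call takes 0.05 s, during which the arm holds its last target. There are 200 camera calls.

## Task

Prop the lid of the steel service chest open on its stay, so that it can be restocked with both hands: raise the lid by its handle until it leans back on its stop, flip the stay at the chest's side up and over so that it leans on the lid, then ease the lid forward and down until the stay lodges against the catch and carries the lid by itself, and let go. Do not let the lid drop, and leave the cups, jug, canister, pitcher and coasters where they stand.

Things in the scene. Friction and masses are not known exactly. Their poses are not given: they have to be found in the camera images.
- chest: Stainless steel chest fixed to the counter: open box 180 mm deep (its x), 260 wide (its y), 120 high, with a hinged lid. Origin under the box's middle, z up; its front (-x) faces the robot, more or less (yaw varies). The lid is a flat plate 190 deep, 300 wide, 8 thick, its underside level with the hinge axis; an aluminium rail along its right edge widens it to y = -170.
- hinge_mid (a point): Middle of the lid's hinge axis, at x = +90, z = +120 mm in the chest's axes, at the top of the back wall; the hinge runs along the chest's y.
- lid (a joint): Angle of the lid: 0 shut, grows as it opens, 1.70 fully open, where it leans back a little past upright on its stop and stays by itself. Below about 1.45 it falls shut if let go. Mass 0.85 kg (0.68 to 0.98).
- lid_handle (a point): Middle of the lid's bar handle: round bar 12 mm thick on two posts, 100 mm free between them, parallel to the hinge, 174 mm from the hinge axis along the lid and 44 above the lid's underside (36 from the lid's top face to the bar's middle). The lid goes on 16 mm beyond it. Axes are the lid's: x towards the hinge, y along the bar, z out of the top face; it turns with the lid.
- lid_rail (a point): On the lid's underside in the middle of the rail along its right edge, 106 mm from the hinge axis. A steel catch block (18 mm wide, standing 16 mm proud of the underside) is clamped on the rail somewhere near here, at a place that differs from day to day: its face towards the hinge is 98 to 114 mm from the hinge.
- stay (a joint): Angle of the stay: 0 lying forward along the chest's right side, grows as it is flipped up and back, 1.57 upright. It swings freely: short of upright it falls back to 0, past upright it falls on against the open lid and leans there at about 2.3. As the lid is lowered the stay's end slides along the rail until it meets the catch and the lid goes no lower: lid between 1.05 and 1.30, stay 1.7 to 2.0.
- stay_grip (a point): Middle of the stay's grip. The stay is a 10 mm rod on the chest's right side, 115 mm from its pivot to its free end, where it is bent outwards (away from the chest, parallel to the hinge) into an arm with a round black sleeve 13 mm thick, 52 long. Lying down, the arm's axis is 102 mm above the counter, 202 mm right of the chest's middle plane here. Axes as the chest's at 0; turns with the stay.
- stay_pivot (a point): Axis of the stay's pivot on the chest's right side, at x = +15, y = -142, z = +102 mm in the chest's axes; parallel to the hinge.
- cup_a: orange plastic cup, 72 mm wide at the rim, 92 mm tall, beside the chest on the stay's side; origin under its middle
- cup_b: a second orange cup of the same shape, beside the chest on the stay's side, farther from the robot
- cup_c: a third orange cup of the same shape, behind the chest
- jug: white ceramic pour jug, 92 mm wide, 125 mm tall, loop handle; near the chest's left side or behind it; origin under its middle
- canister: lidded steel canister, 94 mm across, 163 mm tall with its knob; near the chest's left side or behind it; origin under its middle
- pitcher: small steel pitcher, 84 mm across, 95 mm tall, loop handle; near the chest's left side or behind it; origin under its middle
- coasters: bamboo coasters stacked in a wooden holder, 112 x 112 mm, 55 mm tall, to the left of the chest; origin under its middle

How it is judged:
By the outcome, as a careful person would: the job done as asked, in the order asked, and still so for the second after the job is handed in, with the robot touching nothing.
It also fails if it takes over 69 s, if anything falls off the work surface, if the arm or the gripper's body presses on something with over 40 N, if the wrist force passes 120 N, or if a joint passes its speed limit or range.

## Working session

There is one attempt and no reset: what is moved stays moved. The work goes in short steps, Python scripts to look and compute and a tool call to move; the robot and the scene stay as the last step left them, time stands still between calls to the robot, and variables do not carry over. Pictures are saved under pics/ and viewed, at most 10 in all, crops included, and the job is handed in when it is done.

Besides the shell and the picture viewer there is one more tool, called after "Request:" by a JSON object that holds its "method" and its "body". move_arm: Moves the arm, as the interface text tells. Its arguments: {"type":"object","properties":{"commands":{"type":"array","items":{"type":"array"}}},"required":["commands"]}

```bash
mkdir -p pics; python3 - <<'E'
from cell import env, read_camera, search_frame, cut_out
import cv2, numpy as np
s=env.state(); print({k:np.round(v,3).tolist() for k,v in s.items()})
ims=[]
for c in ("scene","top"):
    p=read_camera(c); ims.append(p["image"])
    R=cv2.Rodrigues(np.array(p["rvec"],float))[0]; print(c,p["fx"],p["cx"],p["cy"],"cam pos",(-R.T@np.array(p["tvec"]).ravel()).round(0))
    for n in ("chest","hinge_mid","lid_handle","stay_grip","stay_pivot","lid_rail","cup_a","jug","canister","pitcher","coasters"):
        print(c,n,[(np.round(d["at"]).tolist(),round(d["confidence"],2)) for d in search_frame(n,p)][:4])
    cv2.imwrite(f"pics/{c}0.png",p["image"][:,:,::-1])
E
```

```text
{'t': 0.0, 'joints': [-1.375, 0.492, 1.559, -0.0, 1.092, -0.106], 'qvel': [0.0, -0.001, -0.0, 0.0, 0.001, 0.001], 'tau': [-0.003, -61.266, -25.818, 0.069, 0.048, -0.0], 'eef_pos': [185.791, -596.716, 404.154], 'tcp_rot': [-3.141, -0.0, 0.302], 'ft_force': [0.465, -0.071, -0.888], 'moment': [0.015, 0.046, 0.013], 'grip_force': 0.0, 'opening': 1.003}
scene 504.4913230112165 277.53383131117243 204.42026530024037 cam pos [1668.   23.  852.]
scene chest [([225.0, 210.0], 0.79)]
scene hinge_mid [([222.0, 214.0], 0.96)]
scene lid_handle [([228.0, 201.0], 0.9)]
scene stay_grip [([155.0, 193.0], 0.54)]
scene stay_pivot [([225.0, 214.0], 0.81)]
scene lid_rail [([223.0, 204.0], 0.69), ([158.0, 270.0], 0.18)]
scene cup_a [([106.0, 264.0], 0.83), ([157.0, 272.0], 0.79), ([154.0, 196.0], 0.57), ([105.0, 227.0], 0.55)]
scene jug [([267.0, 260.0], 0.74), ([157.0, 200.0], 0.2)]
scene canister [([324.0, 205.0], 0.65)]
scene pitcher []
scene coasters [([366.0, 206.0], 0.83)]
top 389.5635396012754 276.8589568015692 210.29531719148184 cam pos [ 435.   80. 1108.]
top chest [([328.0, 227.0], 0.62)]
top hinge_mid [([328.0, 226.0], 0.63), ([425.0, 171.0], 0.17)]
top lid_handle [([327.0, 230.0], 0.76), ([402.0, 259.0], 0.36)]
top stay_grip [([401.0, 258.0], 0.71)]
top stay_pivot [([327.0, 232.0], 0.56)]
top lid_rail [([328.0, 229.0], 0.76), ([425.0, 174.0], 0.37)]
top cup_a [([443.0, 223.0], 0.83), ([376.0, 160.0], 0.77), ([423.0, 174.0], 0.6)]
top jug [([287.0, 168.0], 0.94)]
top canister [([220.0, 250.0], 0.89)]
top pitcher [([216.0, 197.0], 0.88)]
top coasters [([173.0, 276.0], 0.72), ([325.0, 226.0], 0.21)]
```

View pics/top0.png

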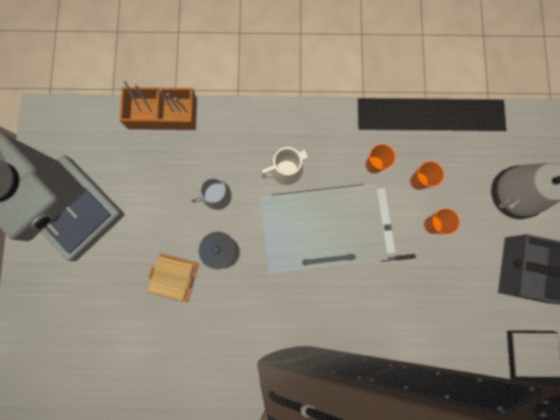

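View pics/scene0.png

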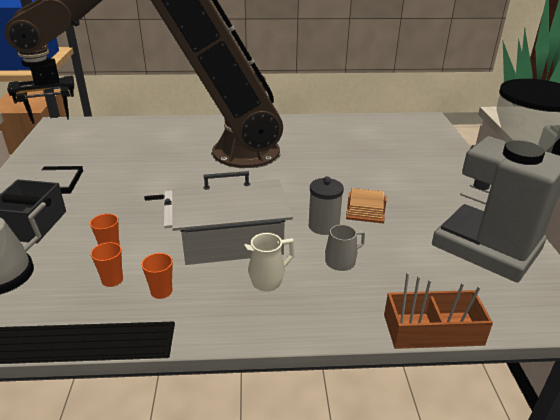

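The top view shows the lid with corners near (262,195), (376,184) and (268,271), the handle at (303–354, 261–258) and the black sleeve at (386–415, 258). The cups are at (381,157), (430,174) and (444,221). The scene view agrees: handle at (206–248, 179), sleeve at (153,197). Next I'll fit the chest's pose.

```bash
cat > h.py <<'E'
import cv2, numpy as np
from scipy.optimize import least_squares
def proj(p,P):
    K=np.array([[p["fx"],0,p["cx"]],[0,p["fy"],p["cy"]],[0,0,1]],float)
    return cv2.projectPoints(np.array(P,float).reshape(-1,3),np.array(p["rvec"],float),np.array(p["tvec"],float),K,None)[0].reshape(-1,2)
def w(c,P):
    P=np.array(P,float).reshape(-1,3); C,S=np.cos(c[2]),np.sin(c[2])
    return np.c_[c[0]+C*P[:,0]-S*P[:,1],c[1]+S*P[:,0]+C*P[:,1],P[:,2]]
def ray(p,uv,z):
    R=cv2.Rodrigues(np.array(p["rvec"],float))[0]; o=-R.T@np.array(p["tvec"],float).ravel()
    d=R.T@np.array([(uv[0]-p["cx"])/p["fx"],(uv[1]-p["cy"])/p["fy"],1]); return o+d*(z-o[2])/d[2]
E
python3 - <<'E'
from cell import *; from h import *
t=read_camera("top"); s=read_camera("scene")
for uv,z in (((328.5,260),164),((402,257),102),((381,157),92),((430,174),92),((444,221),92)): print(ray(t,uv,z).round(0))
h=[-84,0,164]; g=[-100,-202,102]
obs=[(t,[262,195],[90,150,128]),(t,[268.5,271.5],[-100,150,128]),(t,[328.5,260],h),(t,[402,257],g),
 (s,[227,180],h),(s,[154,197],g)]
f=lambda c:np.concatenate([proj(p,w(c,P))[0]-uv for p,uv,P in obs])
b=[least_squares(f,[400,-60,y0],loss="soft_l1") for y0 in(-.3,0,.3)]; r=min(b,key=lambda q:q.cost)
print(r.x,r.fun.round(1)); c=r.x
print("handle",w(c,h),"grip",w(c,g))
big=[]
for p,n in ((t,"t"),(s,"s")):
    im=p["image"][:,:,::-1].copy(); im=cv2.resize(im,None,fx=3,fy=3,interpolation=cv2.INTER_CUBIC)
    L=[[90,150,128],[90,-170,128],[-100,-170,128],[-100,150,128]]
    q=(proj(p,w(c,L))*3+1).astype(int); cv2.polylines(im,[q],True,(0,0,255),1)
    for a,bb in (([-84,-50,164],[-84,50,164]),([-100,-228,102],[-100,-176,102])):
        e=(proj(p,w(c,[a,bb]))*3+1).astype(int); cv2.line(im,tuple(map(int,e[0])),tuple(map(int,e[1])),(0,255,0),1)
    big.append(im[450:850,740:1300] if n=="t" else im[480:800,380:940])
cv2.imwrite("pics/fit.png",np.vstack(big)[:720]) if 0 else cv2.imwrite("pics/fit.png",cv2.resize(np.vstack(big),None,fx=.83,fy=.83))
E
```

```text
[457. -49. 164.]
[ 467. -247.  102.]
[ 735. -204.   92.]
[ 689. -334.   92.]
[ 562. -364.   92.]
[ 5.44803256e+02 -4.03601175e+01  1.02959522e-01] [-1.5  0.8 -1.2 -0.8 -0.  -2.   2.   0.4 -1.  -4.9 -0.2 -0.3]
handle [[461.2480911  -48.99344529 164.        ]] grip [[ 466.09391932 -251.56816718  102.        ]]
```

View pics/fit.png

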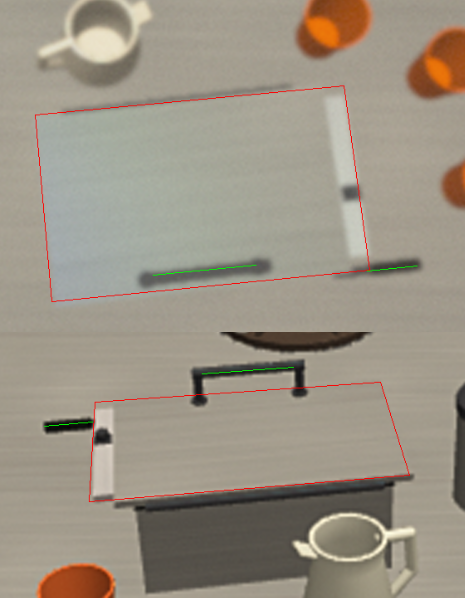

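The fit overlay sits on the handle, sleeve and lid to within 2–3 mm. The chest is at about (543, -40) with yaw 0.10, and the handle at about (459, -49, 164). I'll hover over the handle with the fingers closing along chest x, so yaw needs to be 1.674.

Request:
{"method": "move_arm", "body": {"commands": [[[0.455,0.913,0.03],0.857,0],[[0.455,0.913,0.03],0.857,0],[[0.455,0.913,0.03],0.857,0],[[0.455,0.913,0.03],0.857,0],[[0.455,0.913,0.03],0.857,0],[[0.455,0.913,0.03],0.857,0],[[0.455,0.913,0.03],0.857,0],[[0.455,0.913,0.03],0.857,0],[[0.455,0.913,0.03],0.857,0],[[0.455,0.913,0.03],0.857,0],[[0.455,0.913,0.03],0.857,0],[[0.455,0.913,0.03],0.857,0],[[0.455,0.913,0.03],0.857,0],[[0.455,0.913,0.03],0.857,0],[[0.455,0.913,0.03],0.857,0],[[0.455,0.913,0.03],0.857,0],[[0.455,0.913,0.03],0.857,0],[[0.455,0.913,0.03],0.857,0],[[0.455,0.913,0.03],0.857,0],[[0.455,0.913,0.03],0.857,0]]}}

```text
t: 2.97
eef_pos: [459.2, -47.4, 423.0]
tcp_rot: [3.141, 0.0, 1.676]
ft_force: [-0.1, -0.9, 0.4]
opening: 0.501
grip_force: 0.0
```

```bash
python3 - <<'E'
from cell import *; from h import *
p=read_camera("wrist"); s=env.state(); print(np.round(s["eef_pos"],1),np.round(s["tcp_rot"],3),np.round(s["joints"],2))
c=[543,-40.4,.103]; im=p["image"][:,:,::-1].copy()
for a,b in (([-84,-50,164],[-84,50,164]),([-100,-228,102],[-100,-176,102])):
    e=proj(p,w(c,[a,b])); print(e.round(0)); e=np.clip(e,-2000,2000).astype(int); cv2.line(im,tuple(map(int,e[0])),tuple(map(int,e[1])),(0,255,0),1)
print([(d["at"],d["confidence"]) for n in("lid_handle","stay_grip") for d in search_frame(n,p)])
cv2.imwrite("pics/w1.png",im)
E
```

```text
[460.7 -44.5 423.2] [ 3.140e+00 -1.000e-03  1.683e+00] [-0.24  0.24  1.91  0.    0.99 -0.35]
[[285. 292.]
 [285. 155.]]
[[269. 422.]
 [268. 379.]]
[([381.4, 133.6], 0.85)]
```

View pics/w1.png

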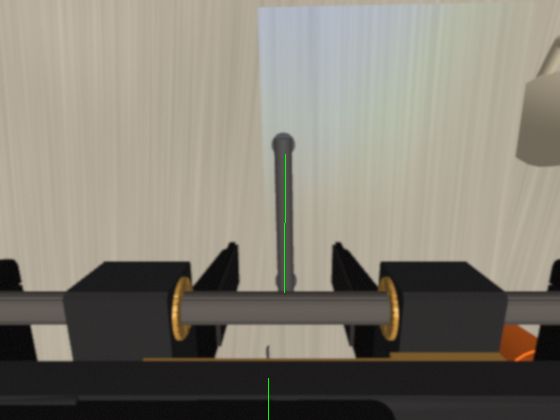

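The bar sits between the open fingers at column 285 and the fit lies on it. I'll go down and close.

Request:
{"method": "move_arm", "body": {"commands": [[[0,0,0],0,-0.1],[[0,0,-0.5],0,-0.1],[[0,0,-0.5],0,-0.1],[[0,0,-0.5],0,-0.1],[[0,0,-0.5],0,-0.1],[[0,0,-0.5],0,-0.1],[[0,0,-0.4],0,-0.1],[[0,0,0],0,-0.1],[[0,0,0],0,-0.1],[[0,0,0],0,-0.1]]}}

```text
t: 3.95
eef_pos: [458.8, -49.6, 336.4]
tcp_rot: [3.141, 0.0, 1.672]
ft_force: [0.3, -0.1, -0.4]
opening: 0.45
grip_force: 0.0
```

Request:
{"method": "move_arm", "body": {"commands": [[[0,0,0],0,-1],[[0,0,0],0,-1],[[0,0,0],0,-1],[[0,0,0],0,-1],[[0,0,0],0,-1],[[0,0,0],0,-1],[[0,0,0],0,-1],[[0,0,0],0,-1]]}}

```text
t: 4.62
eef_pos: [458.9, -48.9, 335.9]
tcp_rot: [3.141, 0.0, 1.673]
ft_force: [1.5, 0.7, 3.0]
opening: 0.119
grip_force: 30.0
```

```bash
cat >> h.py <<'E'
def bar(th): return np.array([90-174*np.cos(th)+44*np.sin(th),120+174*np.sin(th)+44*np.cos(th)])
def grip(th): return np.array([15-115*np.cos(th),102+115*np.sin(th)])
def rows(f,ths,yaw,g):
    D=[f(b)-f(a) for a,b in zip(ths,ths[1:])]
    print(str([[[round(float(d[0]*np.cos(yaw)/30),2),round(float(d[0]*np.sin(yaw)/30),2),round(float(d[1]/30),2)],0,g] for d in D]))
E
python3 -c "
from h import *
rows(bar,np.linspace(0,.9,19),.103,-1); rows(bar,np.linspace(.9,1.7,17),.103,-1)
import numpy as np;print(bar(0),bar(.9),bar(1.7))"
```

```text
[[[0.08, 0.01, 0.29], 0, -1], [[0.09, 0.01, 0.28], 0, -1], [[0.11, 0.01, 0.28], 0, -1], [[0.12, 0.01, 0.27], 0, -1], [[0.14, 0.01, 0.27], 0, -1], [[0.15, 0.02, 0.26], 0, -1], [[0.16, 0.02, 0.25], 0, -1], [[0.17, 0.02, 0.24], 0, -1], [[0.19, 0.02, 0.23], 0, -1], [[0.2, 0.02, 0.22], 0, -1], [[0.21, 0.02, 0.21], 0, -1], [[0.22, 0.02, 0.2], 0, -1], [[0.23, 0.02, 0.19], 0, -1], [[0.24, 0.02, 0.18], 0, -1], [[0.25, 0.03, 0.17], 0, -1], [[0.25, 0.03, 0.16], 0, -1], [[0.26, 0.03, 0.14], 0, -1], [[0.27, 0.03, 0.13], 0, -1]]
[[[0.27, 0.03, 0.12], 0, -1], [[0.28, 0.03, 0.1], 0, -1], [[0.28, 0.03, 0.09], 0, -1], [[0.29, 0.03, 0.07], 0, -1], [[0.29, 0.03, 0.06], 0, -1], [[0.29, 0.03, 0.04], 0, -1], [[0.3, 0.03, 0.03], 0, -1], [[0.3, 0.03, 0.01], 0, -1], [[0.3, 0.03, -0.0], 0, -1], [[0.3, 0.03, -0.02], 0, -1], [[0.3, 0.03, -0.03], 0, -1], [[0.29, 0.03, -0.05], 0, -1], [[0.29, 0.03, -0.06], 0, -1], [[0.29, 0.03, -0.07], 0, -1], [[0.28, 0.03, -0.09], 0, -1], [[0.28, 0.03, -0.1], 0, -1]]
[-84. 164.] [ 16.30624954 283.64972088] [156.05219367 286.88051927]
```

Request:
{"method": "move_arm", "body": {"commands": [[[0.08,0.01,0.29],0,-1],[[0.09,0.01,0.28],0,-1],[[0.11,0.01,0.28],0,-1],[[0.12,0.01,0.27],0,-1],[[0.14,0.01,0.27],0,-1],[[0.15,0.02,0.26],0,-1],[[0.16,0.02,0.25],0,-1],[[0.17,0.02,0.24],0,-1],[[0.19,0.02,0.23],0,-1],[[0.2,0.02,0.22],0,-1],[[0.21,0.02,0.21],0,-1],[[0.22,0.02,0.2],0,-1],[[0.23,0.02,0.19],0,-1],[[0.24,0.02,0.18],0,-1],[[0.25,0.03,0.17],0,-1],[[0.25,0.03,0.16],0,-1],[[0.26,0.03,0.14],0,-1],[[0.27,0.03,0.13],0,-1]]}}

```text
t: 6.12
eef_pos: [558.5, -38.0, 457.0]
tcp_rot: [-3.141, -0.0, 1.673]
ft_force: [-10.2, 4.2, 10.4]
opening: 0.12
grip_force: 30.1
```

Request:
{"method": "move_arm", "body": {"commands": [[[0.26,0.03,0.13],0,-1],[[0.28,0.03,0.11],0,-1],[[0.28,0.03,0.09],0,-1],[[0.29,0.03,0.07],0,-1],[[0.29,0.03,0.06],0,-1],[[0.29,0.03,0.04],0,-1],[[0.3,0.03,0.03],0,-1],[[0.3,0.03,0.01],0,-1],[[0.3,0.03,0.0],0,-1],[[0.3,0.03,-0.02],0,-1],[[0.3,0.03,-0.03],0,-1],[[0.29,0.03,-0.05],0,-1],[[0.29,0.03,-0.06],0,-1]]}}

```text
t: 7.2
eef_pos: [673.0, -26.3, 466.5]
tcp_rot: [3.141, -0.001, 1.673]
ft_force: [-1.3, 3.8, 3.4]
opening: 0.119
grip_force: 30.1
```

Request:
{"method": "move_arm", "body": {"commands": [[[0.29,0.03,-0.07],0,-1],[[0.28,0.03,-0.09],0,-1],[[0.28,0.03,-0.1],0,-1],[[0.05,0,-0.02],0,-1],[[0,0,0],0,-1],[[0,0,0],0,-1]]}}

```text
t: 7.7
eef_pos: [698.7, -24.3, 457.6]
tcp_rot: [-3.137, 0.0, 1.673]
ft_force: [-11.9, 1.8, 6.2]
opening: 0.116
grip_force: 30.0
```

Request:
{"method": "move_arm", "body": {"commands": [[[0,0,0],0,-0.45],[[0,0,0],0,-0.45],[[0,0,0],0,-0.45],[[0,0,0],0,-0.45],[[0,0,0],0,-0.45]]}}

```text
t: 8.12
eef_pos: [699.4, -24.3, 457.5]
tcp_rot: [3.142, 0.0, 1.673]
ft_force: [0.3, 0.3, 0.1]
opening: 0.272
grip_force: 0.0
```

Request:
{"method": "move_arm", "body": {"commands": [[[0,0,0.3],0,-0.45],[[0,0,0.5],0,-0.45],[[0,0,0.5],0,-0.45],[[0,0,0.5],0,-0.45],[[0,0,0.5],0,-0.45],[[0,0,0],0,-0.45],[[0,0,0],0,-0.45]]}}

```text
t: 8.7
eef_pos: [698.9, -24.0, 527.6]
tcp_rot: [3.14, 0.0, 1.673]
ft_force: [-0.0, 0.1, -0.1]
opening: 0.276
grip_force: 0.0
```

```bash
python3 - <<'E'
from cell import *; from h import *
ps=[read_camera(c) for c in("top","scene")]; s=env.state(); print(np.round(s["eef_pos"],1),np.round(s["tcp_rot"],3),s["ft_force"])
ims=[]
for p in ps:
    im=p["image"][:,:,::-1].copy(); e=proj(p,w([543,-40.4,.103],[[-100,-228,102],[-100,-176,102]])).astype(int)
    cv2.line(im,tuple(map(int,e[0])),tuple(map(int,e[1])),(0,255,0),1); ims.append(im[100:300,100:500])
cv2.imwrite("pics/b.png",cv2.resize(np.vstack(ims),None,fx=1.5,fy=1.5,interpolation=cv2.INTER_CUBIC))
E
```

```text
[699.1 -24.1 525.9] [-3.141 -0.     1.673] [ 0.80178607  0.21448338 -0.75519366]
```

View pics/b.png

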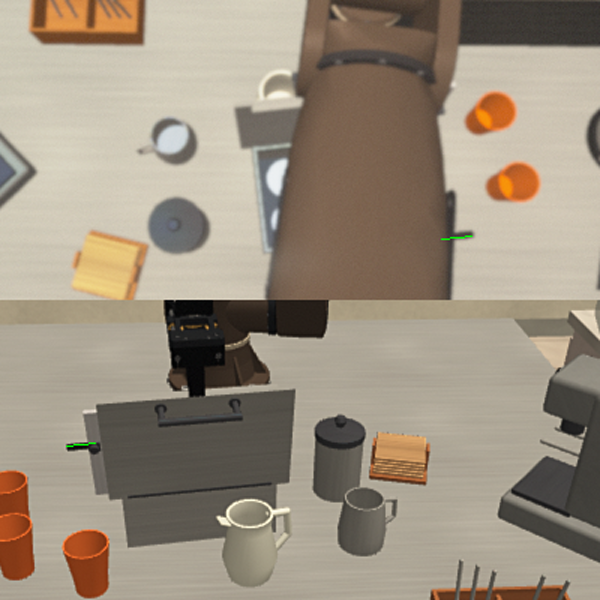

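The lid leans on its stop and nothing else has moved. The sleeve matches the fit in both views, at top-crop (457,237) and scene-crop (82,446). Next is the stay.

Request:
{"method": "move_arm", "body": {"commands": [[[-0.56,-0.57,0],0,-0.1],[[-0.56,-0.57,0],0,-0.1],[[-0.56,-0.57,0],0,-0.1],[[-0.56,-0.57,0],0,-0.1],[[-0.56,-0.57,0],0,-0.1],[[-0.56,-0.57,0],0,-0.1],[[-0.56,-0.57,0],0,-0.1],[[-0.56,-0.57,0],0,-0.1],[[-0.56,-0.57,0],0,-0.1],[[-0.56,-0.57,0],0,-0.1],[[-0.56,-0.57,0],0,-0.1],[[-0.56,-0.57,0],0,-0.1],[[-0.56,-0.57,0],0,-0.1],[[-0.53,-0.52,0],0,-0.1],[[0,0,-0.5],0,-0.1],[[0,0,-1],0,-0.1],[[0,0,-1],0,-0.1],[[0,0,-1],0,-0.1],[[0,0,-0.8],0,-0.1],[[0,0,-0.4],0,-0.1]]}}

```text
t: 10.47
eef_pos: [464.2, -261.6, 382.2]
tcp_rot: [-3.138, -0.003, 1.673]
ft_force: [0.9, -0.4, -0.1]
opening: 0.454
grip_force: 0.0
```

```bash
python3 - <<'E'
from cell import *; from h import *
p=read_camera("wrist"); s=env.state(); print(np.round(s["eef_pos"],1),np.round(s["tcp_rot"],3))
c=[543,-40.4,.103]; im=p["image"][:,:,::-1].copy()
e=proj(p,w(c,[[-100,-228,102],[-100,-176,102]])); print(e)
cv2.line(im,tuple(map(int,e[0])),tuple(map(int,e[1])),(0,255,0),1)
cv2.imwrite("pics/w2.png",im)
E
```

```text
[ 464.2 -261.6  381.2] [-3.137 -0.005  1.673]
[[287.78140117 238.36907951]
 [287.87674699 170.74286325]]
```

View pics/w2.png

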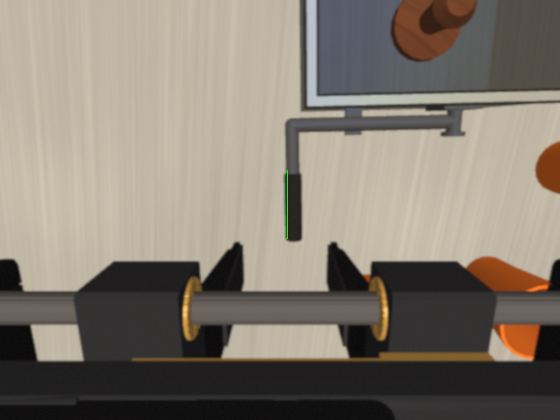

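The sleeve is at (293, 173–240), about 4 mm farther in x than the fit. I'll shift +4 mm in x, descend and close.

Request:
{"method": "move_arm", "body": {"commands": [[[0.13,0,-0.3],0,-0.1],[[0,0,-0.6],0,-0.1],[[0,0,-0.6],0,-0.1],[[0,0,-0.6],0,-0.1],[[0,0,-0.6],0,-0.1],[[0,0,-0.6],0,-0.1],[[0,0,-0.3],0,-0.1],[[0,0,0],0,-0.1],[[0,0,0],0,-0.1],[[0,0,0],0,-0.1]]}}

```text
t: 11.35
eef_pos: [469.0, -262.1, 278.8]
tcp_rot: [3.14, 0.001, 1.673]
ft_force: [0.8, 0.5, -0.2]
opening: 0.452
grip_force: 0.0
```

Request:
{"method": "move_arm", "body": {"commands": [[[0,0,0],0,-1],[[0,0,0],0,-1],[[0,0,0],0,-1],[[0,0,0],0,-1],[[0,0,0],0,-1],[[0,0,0],0,-1],[[0,0,0],0,-1],[[0,0,0],0,-1]]}}

```text
t: 12.02
eef_pos: [469.2, -261.8, 278.1]
tcp_rot: [3.14, 0.001, 1.673]
ft_force: [4.4, 1.6, 0.3]
opening: 0.126
grip_force: 30.1
```

```bash
python3 -c "
from h import *
rows(grip,np.linspace(0,1.4,19),.103,-1); rows(grip,np.linspace(1.4,2.2,13),.103,-1)
print(grip(0),grip(1.4),grip(2.2))"
```

```text
[[[0.01, 0.0, 0.3], 0, -1], [[0.03, 0.0, 0.3], 0, -1], [[0.06, 0.01, 0.29], 0, -1], [[0.08, 0.01, 0.29], 0, -1], [[0.1, 0.01, 0.28], 0, -1], [[0.12, 0.01, 0.27], 0, -1], [[0.14, 0.01, 0.26], 0, -1], [[0.16, 0.02, 0.25], 0, -1], [[0.18, 0.02, 0.24], 0, -1], [[0.2, 0.02, 0.22], 0, -1], [[0.22, 0.02, 0.2], 0, -1], [[0.23, 0.02, 0.19], 0, -1], [[0.24, 0.03, 0.17], 0, -1], [[0.26, 0.03, 0.15], 0, -1], [[0.27, 0.03, 0.13], 0, -1], [[0.28, 0.03, 0.11], 0, -1], [[0.28, 0.03, 0.08], 0, -1], [[0.29, 0.03, 0.06], 0, -1]]
[[[0.25, 0.03, 0.04], 0, -1], [[0.25, 0.03, 0.02], 0, -1], [[0.25, 0.03, 0.0], 0, -1], [[0.25, 0.03, -0.02], 0, -1], [[0.25, 0.03, -0.03], 0, -1], [[0.25, 0.03, -0.05], 0, -1], [[0.25, 0.03, -0.07], 0, -1], [[0.24, 0.02, -0.08], 0, -1], [[0.23, 0.02, -0.1], 0, -1], [[0.23, 0.02, -0.11], 0, -1], [[0.22, 0.02, -0.13], 0, -1], [[0.21, 0.02, -0.14], 0, -1]]
[-100.  102.] [ -4.54622143 215.32671895] [ 82.67762848 194.97708644]
```

Request:
{"method": "move_arm", "body": {"commands": [[[0.01,0.0,0.3],0,-1],[[0.03,0.0,0.3],0,-1],[[0.06,0.01,0.29],0,-1],[[0.08,0.01,0.29],0,-1],[[0.1,0.01,0.28],0,-1],[[0.12,0.01,0.27],0,-1],[[0.14,0.01,0.26],0,-1],[[0.16,0.02,0.25],0,-1],[[0.18,0.02,0.24],0,-1],[[0.2,0.02,0.22],0,-1],[[0.22,0.02,0.2],0,-1],[[0.23,0.02,0.19],0,-1],[[0.24,0.03,0.17],0,-1],[[0.26,0.03,0.15],0,-1],[[0.27,0.03,0.13],0,-1],[[0.28,0.03,0.11],0,-1],[[0.28,0.03,0.08],0,-1],[[0.29,0.03,0.06],0,-1]]}}

```text
t: 13.52
eef_pos: [563.4, -251.5, 393.3]
tcp_rot: [3.141, -0.0, 1.673]
ft_force: [-0.8, 9.8, 7.2]
opening: 0.131
grip_force: 30.2
```

Request:
{"method": "move_arm", "body": {"commands": [[[0.25,0.02,0.03],0,-1],[[0.25,0.02,0.02],0,-1],[[0.25,0.02,0.0],0,-1],[[0.25,0.02,-0.02],0,-1],[[0.25,0.02,-0.03],0,-1],[[0.25,0.02,-0.05],0,-1],[[0.25,0.02,-0.07],0,-1],[[0.24,0.02,-0.08],0,-1],[[0.23,0.02,-0.1],0,-1],[[0.15,0.01,-0.08],0,-1],[[0,0,0],0,-1]]}}

```text
t: 14.43
eef_pos: [635.7, -245.4, 381.4]
tcp_rot: [3.138, 0.0, 1.674]
ft_force: [4.0, 8.2, 8.0]
opening: 0.127
grip_force: 30.0
```

Request:
{"method": "move_arm", "body": {"commands": [[[0,0,0],0,1],[[0,0,0],0,1],[[0,0,0],0,1],[[0,0,0],0,1],[[0,0,0],0,1],[[0,0,0],0,1],[[0,0,0],0,1],[[0,0,0],0,1],[[0,0,0.3],0,1],[[0,0,0.6],0,1],[[0,0,0.9],0,1],[[0,0,0.9],0,1],[[0,0,0.9],0,1],[[0,0,0.9],0,1],[[0,0,0.5],0,1],[[0,0,0],0,1],[[0,0,0],0,1]]}}

```text
t: 15.85
eef_pos: [634.0, -246.2, 531.0]
tcp_rot: [3.14, 0.001, 1.673]
ft_force: [0.3, -0.3, -0.4]
opening: 1.0
grip_force: 0.0
```

```bash
python3 - <<'E'
from cell import *; from h import *
ps=[read_camera(c) for c in("wrist","scene")]; s=env.state(); print(np.round(s["eef_pos"],1),np.round(s["tcp_rot"],3),np.round(s["ft_force"],1))
for p in ps:
    for th in (0,1.57,2.05,2.2,2.3,2.4):
        g=grip(th); print(th,proj(p,w([545,-40.4,.103],[[g[0],-202,g[1]]])).round(0))
    print([(np.round(d["at"]),d["confidence"]) for d in search_frame("stay_grip",p)])
a,b=[p["image"][:,:,::-1] for p in ps]
cv2.imwrite("pics/b2.png",np.vstack([a[:300,:],b[100:300]]))
E
```

```text
[ 634.2 -246.3  529.1] [-3.140e+00 -1.000e-03  1.673e+00] [-0.8 -0.7  0.1]
0 [[139. 173.]]
1.57 [[222. 193.]]
2.05 [[285. 190.]]
2.2 [[301. 188.]]
2.3 [[311. 186.]]
2.4 [[319. 185.]]
[(array([310., 127.]), 0.57)]
0 [[154. 197.]]
1.57 [[146. 182.]]
2.05 [[145. 198.]]
2.2 [[145. 204.]]
2.3 [[145. 209.]]
2.4 [[146. 214.]]
[(array([148., 210.]), 0.57)]
```

View pics/b2.png

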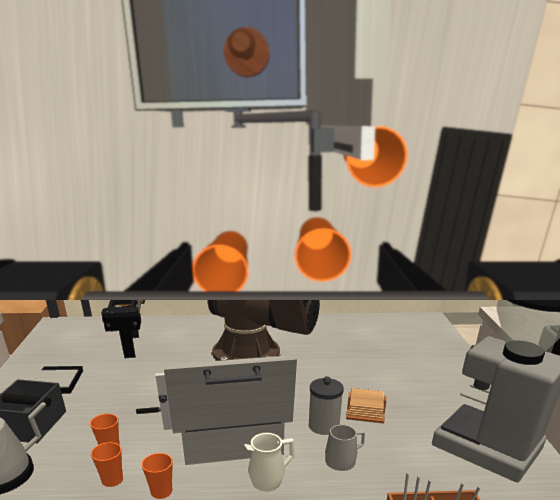

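The stay leans on the lid at about 2.3 (wrist sleeve at (315,180), scene at (148,410)) and the cups are untouched. Back to the handle.

Request:
{"method": "move_arm", "body": {"commands": [[[0,0,0],0,-0.45],[[0.22,0.74,0],0,-0.45],[[0.22,0.74,0],0,-0.45],[[0.22,0.74,0],0,-0.45],[[0.22,0.74,0],0,-0.45],[[0.22,0.74,0],0,-0.45],[[0.22,0.74,0],0,-0.45],[[0.22,0.74,0],0,-0.45],[[0.22,0.74,0],0,-0.45],[[0.22,0.74,0],0,-0.45],[[0.18,0.74,0],0,-0.45],[[0,0,0],0,-0.45],[[0,0,0],0,-0.45],[[0,0,0],0,-0.45]]}}

```text
t: 17.22
eef_pos: [699.1, -24.7, 529.7]
tcp_rot: [-3.141, 0.0, 1.673]
ft_force: [-0.1, -0.4, 0.1]
opening: 0.277
grip_force: 0.0
```

Request:
{"method": "move_arm", "body": {"commands": [[[0,0,-0.3],0,-0.45],[[0,0,-0.5],0,-0.45],[[0,0,-0.5],0,-0.45],[[0,0,-0.5],0,-0.45],[[0,0,-0.4],0,-0.45],[[0,0,-0.2],0,-0.45],[[0,0,0],0,-0.45],[[0,0,0],0,-0.45]]}}

```text
t: 17.88
eef_pos: [699.1, -24.9, 458.2]
tcp_rot: [-3.142, -0.0, 1.672]
ft_force: [0.1, -0.6, 0.6]
opening: 0.275
grip_force: 0.0
```

Request:
{"method": "move_arm", "body": {"commands": [[[0,0,0],0,-1],[[0,0,0],0,-1],[[0,0,0],0,-1],[[0,0,0],0,-1],[[0,0,0],0,-1],[[0,0,0],0,-1]]}}

```text
t: 18.38
eef_pos: [698.4, -24.4, 458.9]
tcp_rot: [-3.139, 0.0, 1.673]
ft_force: [-8.7, -1.8, 3.7]
opening: 0.119
grip_force: 30.0
```

```bash
python3 -c "
from h import *
rows(bar,np.linspace(1.7,1.34,13),.103,-1); rows(bar,np.linspace(1.34,1.0,18),.103,-1)
for t in (1.34,1.3,1.25,1.2,1.15,1.1,1.05): print(t,bar(t)-bar(1.7))"
```

```text
[[[-0.17, -0.02, 0.06], 0, -1], [[-0.17, -0.02, 0.06], 0, -1], [[-0.17, -0.02, 0.05], 0, -1], [[-0.17, -0.02, 0.05], 0, -1], [[-0.17, -0.02, 0.04], 0, -1], [[-0.17, -0.02, 0.04], 0, -1], [[-0.18, -0.02, 0.03], 0, -1], [[-0.18, -0.02, 0.03], 0, -1], [[-0.18, -0.02, 0.02], 0, -1], [[-0.18, -0.02, 0.02], 0, -1], [[-0.18, -0.02, 0.01], 0, -1], [[-0.18, -0.02, 0.01], 0, -1]]
[[[-0.12, -0.01, 0.0], 0, -1], [[-0.12, -0.01, -0.0], 0, -1], [[-0.12, -0.01, -0.0], 0, -1], [[-0.12, -0.01, -0.01], 0, -1], [[-0.12, -0.01, -0.01], 0, -1], [[-0.12, -0.01, -0.01], 0, -1], [[-0.12, -0.01, -0.01], 0, -1], [[-0.12, -0.01, -0.02], 0, -1], [[-0.12, -0.01, -0.02], 0, -1], [[-0.12, -0.01, -0.02], 0, -1], [[-0.12, -0.01, -0.02], 0, -1], [[-0.12, -0.01, -0.03], 0, -1], [[-0.12, -0.01, -0.03], 0, -1], [[-0.12, -0.01, -0.03], 0, -1], [[-0.11, -0.01, -0.03], 0, -1], [[-0.11, -0.01, -0.03], 0, -1], [[-0.11, -0.01, -0.04], 0, -1]]
1.34 [-63.02186239  12.57091453]
1.3 [-70.20042969  12.54855345]
1.25 [-79.16296147  12.11698844]
1.2 [-88.09272316  11.23802289]
1.15 [-96.96739501   9.91385373]
1.1 [-105.76479495    8.14779072]
1.05 [-114.46293407    5.94424809]
```

Request:
{"method": "move_arm", "body": {"commands": [[[-0.17,-0.02,0.06],0,-1],[[-0.17,-0.02,0.06],0,-1],[[-0.17,-0.02,0.05],0,-1],[[-0.17,-0.02,0.05],0,-1],[[-0.17,-0.02,0.04],0,-1],[[-0.17,-0.02,0.04],0,-1],[[-0.18,-0.02,0.03],0,-1],[[-0.18,-0.02,0.03],0,-1],[[-0.18,-0.02,0.02],0,-1],[[-0.18,-0.02,0.02],0,-1],[[-0.18,-0.02,0.01],0,-1],[[-0.18,-0.02,0.01],0,-1],[[0,0,0],0,-1],[[0,0,0],0,-1]]}}

```text
t: 19.55
eef_pos: [635.5, -31.8, 470.5]
tcp_rot: [-3.14, 0.0, 1.673]
ft_force: [1.2, -5.0, 1.7]
opening: 0.117
grip_force: 30.1
```

Request:
{"method": "move_arm", "body": {"commands": [[[-0.12,-0.01,0.0],0,-1],[[-0.12,-0.01,0.0],0,-1],[[-0.12,-0.01,0.0],0,-1],[[-0.12,-0.01,-0.01],0,-1],[[0,0,0],0,-1],[[0,0,0],0,-1]]}}

```text
t: 20.05
eef_pos: [621.4, -33.0, 470.1]
tcp_rot: [-3.14, 0.0, 1.673]
ft_force: [-0.2, -6.0, 1.6]
opening: 0.118
grip_force: 30.1
```

Request:
{"method": "move_arm", "body": {"commands": [[[-0.12,-0.01,-0.01],0,-1],[[-0.12,-0.01,-0.01],0,-1],[[0,0,0],0,-1],[[0,0,0],0,-1]]}}

```text
t: 20.38
eef_pos: [614.3, -33.6, 469.5]
tcp_rot: [-3.14, 0.0, 1.673]
ft_force: [0.2, -5.6, 2.3]
opening: 0.12
grip_force: 29.9
```

Request:
{"method": "move_arm", "body": {"commands": [[[-0.12,-0.01,-0.01],0,-1],[[-0.12,-0.01,-0.02],0,-1],[[0,0,0],0,-1],[[0,0,0],0,-1]]}}

```text
t: 20.72
eef_pos: [608.9, -34.0, 469.4]
tcp_rot: [3.133, 0.001, 1.673]
ft_force: [20.4, -3.5, -2.0]
opening: 0.115
grip_force: 29.9
```

Request:
{"method": "move_arm", "body": {"commands": [[[-0.05,0,-0.01],0,-1],[[0,0,0],0,-1],[[0,0,0],0,-1]]}}

```text
t: 20.97
eef_pos: [607.9, -34.0, 469.3]
tcp_rot: [3.131, 0.001, 1.673]
ft_force: [25.3, -2.6, -1.0]
opening: 0.119
grip_force: 29.9
```

```bash
python3 - <<'E'
from cell import *; from h import *
p=read_camera("scene"); t=read_camera("top")
for th in (1.6,1.7,1.8,1.9,2.0,2.1):
    g=grip(th); print(th,*[proj(q,w([545,-40.4,.103],[[g[0],-202,g[1]]])).round(0) for q in (p,t)])
print([(np.round(d["at"]),d["confidence"]) for q in (p,t) for d in search_frame("stay_grip",q)])
a=cv2.resize(p["image"][140:300,80:340,::-1],None,fx=2,fy=2); b=cv2.resize(t["image"][120:260,220:480,::-1],None,fx=2,fy=2)
cv2.imwrite("pics/b3.png",np.vstack([a,b])[:600])
E
```

```text
1.6 [[146. 183.]] [[413. 205.]]
1.7 [[145. 185.]] [[412. 200.]]
1.8 [[145. 188.]] [[411. 195.]]
1.9 [[145. 192.]] [[410. 191.]]
2.0 [[145. 196.]] [[409. 187.]]
2.1 [[145. 200.]] [[407. 183.]]
[]
```

View pics/b3.png

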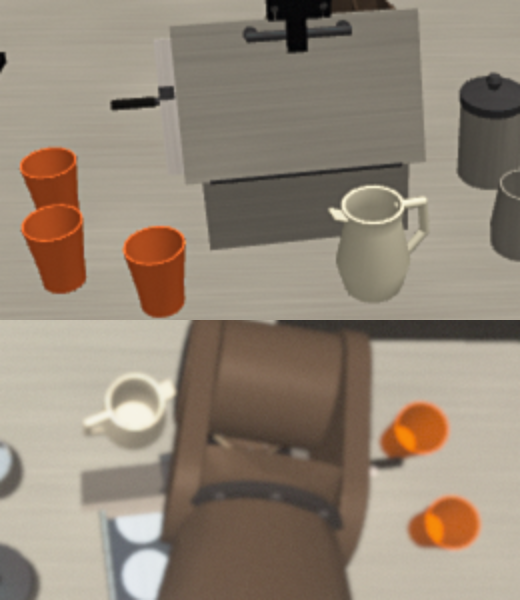

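The sleeve is at scene (147,191) and top (412,191), which puts the stay at about 1.9 with the lid at about 1.19: lodged on the catch. I'll relax the pull, then release.

Request:
{"method": "move_arm", "body": {"commands": [[[0.12,0.01,0],0,-1],[[0,0,0],0,-1],[[0,0,0],0,-1],[[0,0,0],0,-1]]}}

```text
t: 21.5
eef_pos: [610.5, -33.8, 469.4]
tcp_rot: [3.136, 0.001, 1.673]
ft_force: [13.1, -4.2, 4.1]
opening: 0.119
grip_force: 29.9
```

Request:
{"method": "move_arm", "body": {"commands": [[[0,0,0],0,-0.6],[[0,0,0],0,-0.55],[[0,0,0],0,-0.5],[[0,0,0],0,-0.5],[[0,0,0],0,-0.5],[[0,0,0],0,-0.5],[[0,0,0],0,-0.5]]}}

```text
t: 22.08
eef_pos: [609.3, -33.5, 468.4]
tcp_rot: [-3.141, -0.0, 1.673]
ft_force: [0.3, 0.2, -1.1]
opening: 0.249
grip_force: 0.0
```

Request:
{"method": "move_arm", "body": {"commands": [[[0,0,0.15],0,-0.45],[[0,0,0.3],0,-0.45],[[0,0,0.5],0,-0.45],[[0,0,0.5],0,-0.45],[[0,0,0.7],0,-0.45],[[0,0,0.7],0,-0.45],[[0,0,0.7],0,-0.45],[[0,0,0],0,-0.45],[[0,0,0],0,-0.45]]}}

```text
t: 22.83
eef_pos: [609.0, -33.5, 576.7]
tcp_rot: [3.139, 0.001, 1.673]
ft_force: [0.1, 0.1, -0.8]
opening: 0.275
grip_force: 0.0
```

```bash
python3 - <<'E'
from cell import *; from h import *
p=read_camera("scene"); s=env.state(); print(np.round(s["eef_pos"],1),np.round(s["ft_force"],1))
a=cv2.resize(p["image"][100:310,60:460,::-1],None,fx=2,fy=2); cv2.imwrite("pics/b4.png",a)
E
```

```text
[609.1 -33.6 575.4] [ 0.6 -0.  -1. ]
```

View pics/b4.png

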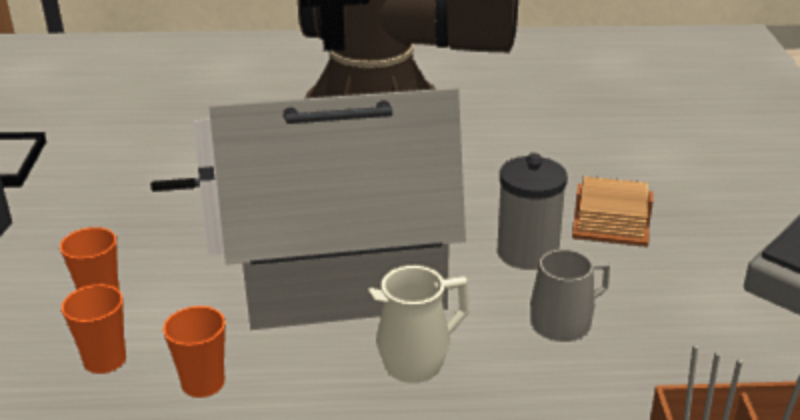

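The lid stands on the stay by itself (sleeve at crop (175,184)). The gripper is clear and everything else is where it was.

```bash
python3 -c "
from cell import env
print(env.job_done())"
```

```text
the job is handed in; nothing more can be done
None
```

The lid is propped open at about 1.19 rad, carried by the stay (about 1.9 rad) against the catch. The gripper is clear, nothing else was moved, and the job was handed in at about 23 s.

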